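# Spring-return check of the mirror tilt mount

### The job

Check the spring return of the tilt mount that carries the round mirror: with the fingertips press down slowly on the rubber pad at its free corner until its pointer comes level with the index tab on the scale, without running on past it, keep it there for about a second, then ease the corner back up (do not let it snap) until the plate rests on its seat again, and take the hand away. Keep off the mirror, do not shift the mount, and leave the similar mount with the V-block and all the other things where they are; nothing is gripped or lifted.

Things in the scene. Friction and masses are not known exactly. Their poses are not given: they have to be found in the camera images.
- mirror_mount: tilt mount with the round mirror: grey base 170 x 170 x 14 mm with a tongue to x = 140 mm, standing loose (about 3 kg). Origin: under the base below the plate's centre; z up; -x points to the free (pressed) corner, +x to the pointer and upright scale (top 106 mm above the bench). Brass adjuster knobs, 22 mm across, at y = +-66 mm on the plate's side corners, tops 82 mm above the bench
- mirror_pad: black rubber finger pad, a disc 24 mm across and 4 mm thick, on the free corner of the plate that carries the round mirror, 66 mm from the tilt axis; origin at the centre of its underside, so its top is 4 mm higher (64 mm above the bench at rest). The aluminium plate is 120 mm square, 8 mm thick, set cornerwise (corners 85 mm from its centre), its top 60 mm above the bench
- mirror_plate (a joint): tilt in rad of the plate with the round mirror about the line through the balls under its two knobs (the mount's y, 48 mm above the bench): 0 at rest on its seat, grows as the free corner is pressed down, hard stop at 0.33. The coil spring under that corner needs about 2 to 3 N at the pad to start and 9 to 10 N at 0.25 rad, and returns the plate by itself
- mirror_pointer (a point): tip of the dark steel pointer (5 mm high) fixed to the corner opposite the pad, on the plate with the round mirror; 127.5 mm beyond the tilt axis, 56 mm above the bench at rest. It RISES along the scale as the pad is pressed, about 1.9 mm for each mm the pad goes down
- mirror_mark (a point): nose (5 mm high) of the small dark steel index tab clamped on the scale of the mount with the round mirror, just beside the pointer's path, 16 to 30 mm above the pointer's resting height: the height that the pointer is to reach
- mirror: round mirror in a dark ring 60 mm across, leaning back at 45 degrees on the middle of its plate, its face up and towards the free corner; highest edge about 110 mm above the bench; origin on the plate's top face above the tilt axis. Not to be touched
- cradle_mount: tilt mount with the V-block: grey base 170 x 170 x 14 mm with a tongue to x = 140 mm, standing loose (about 3 kg). Origin: under the base below the plate's centre; z up; -x points to the free (pressed) corner, +x to the pointer and upright scale (top 106 mm above the bench). Brass adjuster knobs, 22 mm across, at y = +-66 mm on the plate's side corners, tops 82 mm above the bench
- cradle_pad: black rubber finger pad, a disc 24 mm across and 4 mm thick, on the free corner of the plate that carries the V-block, 66 mm from the tilt axis; origin at the centre of its underside, so its top is 4 mm higher (64 mm above the bench at rest). The aluminium plate is 120 mm square, 8 mm thick, set cornerwise (corners 85 mm from its centre), its top 60 mm above the bench
- cradle_plate (a joint): tilt in rad of the plate with the V-block about the line through the balls under its two knobs (the mount's y, 48 mm above the bench): 0 at rest on its seat, grows as the free corner is pressed down, hard stop at 0.33. The coil spring under that corner needs about 2 to 3 N at the pad to start and 9 to 10 N at 0.25 rad, and returns the plate by itself
- cradle_pointer (a point): tip of the dark steel pointer (5 mm high) fixed to the corner opposite the pad, on the plate with the V-block; 127.5 mm beyond the tilt axis, 56 mm above the bench at rest. It RISES along the scale as the pad is pressed, about 1.9 mm for each mm the pad goes down
- cradle_mark (a point): nose (5 mm high) of the small dark steel index tab clamped on the scale of the mount with the V-block, just beside the pointer's path, 16 to 30 mm above the pointer's resting height: the height that the pointer is to reach
- vblock: steel V-block 48 x 42 x 26 mm with a dark steel pin lying in it, fixed on the plate of the other mount; origin on the plate's top face above the tilt axis
- bolt: dark steel bolt, 28 mm across, 46 mm tall, standing on its head, a bystander; origin at the centre of its underside
- tee: dark steel T-shaped part, 60 x 20 x 12 mm with a stub 30 mm high, a bystander; origin at the centre of its underside
- pole0: bent bright steel pole piece, about 90 x 45 x 26 mm, a bystander; origin at the centre of its underside
- pole1: the other bent bright steel pole piece, about 90 x 45 x 26 mm, a bystander; origin at the centre of its underside
- torch: black UV torch standing upright, 38 mm across, 140 mm tall, a bystander; origin at the centre of its underside
- spray_can: white spray can with orange bands, 67 mm across, 186 mm tall, a bystander; origin at the centre of its underside
- pump_bottle: clear bottle with a white pump head, 64 mm across, 178 mm tall, a bystander; origin at the centre of its underside
- cap: black open cap, 56 mm across, 40 mm tall, a bystander; origin at the centre of its underside

How it is judged:
On the way:
1. a finger presses the mirror mount's pad and the pointer stays level with the index tab (within 5 mm) for 0.5 s (z of mirror_pointer in the frame of mirror_mark between -0.005 and 0.005 m and value of joint mirror_plate above 0.085 rad and contact force between the fingers and mirror_pad above 1 N), for 0.5 s.
At the end, for the whole second after the job is handed in: the mirror's plate is back on its seat (tilt under 0.015 rad) and still, the plate with the V-block is on its seat too, both mounts stand within 12 mm and all bystanders within 25 mm of where they began, upright where they stood upright (value of joint each of mirror_plate, cradle_plate below 0.015 rad and velocity of joint mirror_plate between -0.05 and 0.05 rad/s and distance of each of mirror_mount, cradle_mount from where it was at the start of the episode below 0.012 m and distance of each of bolt, tee, pole0, pole1, torch, spray_can, pump_bottle, cap from where it was at the start of the episode below 0.025 m and angle between each of bolt, torch, spray_can, pump_bottle, cap's own z axis and vertical below 0.4 rad); the robot touches nothing.
It fails at once if the pointer is driven more than 9 mm past the index tab (z of mirror_pointer in the frame of mirror_mark above 0.009 m).
It fails at once if the plate snaps back (faster than 1.5 rad/s, about 100 mm/s at the pad) (velocity of joint mirror_plate below -1.5 rad/s).
It fails at once if the mirror is touched (contact force between any of the fingers, the arm and mirror above 0.5 N).
It fails at once if a mount is lifted or shifted by more than 12 mm, or the mirror mount's index tab is moved by more than 15 mm (distance of any of mirror_mount, cradle_mount from where it was at the start of the episode above 0.012 m or distance of mirror_mark from where it was at the start of the episode above 0.015 m).
It fails at once if the plate with the V-block is pressed, or another thing is lifted, moved by more than 25 mm or knocked over (value of joint cradle_plate above 0.03 rad or distance of any of bolt, tee, pole0, pole1, torch, spray_can, pump_bottle, cap from where it was at the start of the episode above 0.025 m or angle between any of bolt, torch, spray_can, pump_bottle, cap's own z axis and vertical above 0.4 rad).
It also fails if it takes over 35 s, if anything falls off the work surface, if the arm or the gripper's body presses on something with over 40 N, if the wrist force passes 120 N, or if a joint passes its speed limit or range.

### The arm

A 6-joint arm with a two-finger parallel gripper is mounted at the origin on the work surface. World frame = base frame: x ahead of the robot, y to its left, z up, the work surface at z = 0. Lengths are in m, angles in rad, forces in N, time in s.
With the tool pointing down it reaches from about 0.35 to 0.975 m from the base axis. Payload 4.9 kg.
Tool frame: the origin (TCP) lies between the finger pads; the fingertips stand 14 mm ahead of it and the grasp point (between the pads) lies 5 mm behind it (manip.tcp_to_tips is the distance from the TCP to the fingertips, in m); z points along the fingers, y is the line along which they close (so a half turn about z gives the same grasp; the last joint's range is limited). The gripper opens to 85 mm and grips with 20 to 120 N. Pads are 22 mm wide; open, the fingers measure 114 mm over their backs; the gripper's body (76 mm by 85 mm) begins 54 mm behind the grasp point. The pads swing forward as they close: fully open they stand 13 mm farther back than shut.
Start: joints at [1.008, 0.053, 1.613, -0, 1.476, -0.119], TCP at [0.268, 0.564, 0.245] pointing down, gripper open.
Joint ranges: [-3.01, 3.01], [-1.01, 2.22], [0.06, 2.58], [-1.02, 4.17], [0.09, 2.62], [-3.14, 3.14]. Speed limits (rad/s): [2.57, 2.57, 3.14, 3.14, 3.14, 3.14].

### API

Orientations are given as a unit quaternion [w, x, y, z].
In Python, from plant import manip gives the robot as it stands.
- The arm moves only by the tool servo_tool, never from a script. Its argument "moves" is a list that holds one entry, the list of rows, each a list of 7 numbers: the shift along the tool's x, y, z in mm, then the turn, a rotation vector about the tool's x, y, z in degrees, then the finger opening in mm, from 0 to 85.4. In form: [[[x, y, z, ax, ay, az, fingers], ...]]. A call has 1 to 12 rows; each row shifts and turns the commanded pose from where the row before left it, along the tool's axes as they then stand; what a row does not reach is not made up. A row lasts 1/8 s, in which the tool goes at most 62.5 mm and 10.7 degrees, less where a joint would pass 70% of its speed; a pose out of reach is approached as far as the arm can. A call with a gripper value outside its range is refused whole. The fingers move at their own pace and stop on an object; the grip force is fixed at half the most. Time passes only in rows, so rows that do not move let the fingers close. It gives the time, the measured TCP pose, the force, the opening and the grip force at its end, in the units of the state.
- manip.state(): the state, without advancing time (a new reading comes with each control period).
- manip.grab_frame(name): name is "side" or "top"; returns a dict with "image" (420x560x3 uint8, blue, green, red), "mtx" (3x3 intrinsics, pixels), "eye" and "rotation" of the camera in the world. Camera axes: x right, y down, z forward; pixel columns grow to the right and rows downward; lengths in m; the calibration is good to about 2 mm. A picture is of the moment at which its call begins. There is no depth.
- manip.job_done(): hands the job in; it is judged then, once.
The state is a dict: "time": time; "joint_pos": joint angles; "joint_vel": joint speeds; "joint_efforts": joint torques, N m; "tool_pos": TCP position; "tool_rot": TCP orientation; "contact_force": force on the tool from outside, world axes, zero at the start; "ft_torque": the same for the moment, N m; "gripper_width": opening from 0.0 (shut) to 1.0 (fully open); "grasp_force": force on a finger pad.
Only numpy, scipy, OpenCV 4.12 (cv2) and the standard library are available. Lean on these libraries where they do the work, as an engineer would, in place of code of your own. Each camera call takes 0.05 s, during which the arm holds its last target. There are 200 camera calls.

## Working session

There is one attempt and no reset: what is moved stays moved. The work goes in short steps, Python scripts to look and compute and a tool call to move; the robot and the scene stay as the last step left them, time stands still between calls to the robot, and variables do not carry over. Pictures are saved under pics/ and viewed, at most 10 in all, crops included, and the job is handed in when it is done.

Besides the shell and the picture viewer there is one more tool, called after ">>>" as name(argument=value, ...) on one line, values as JSON. servo_tool: Moves the arm, as the interface text tells. Its arguments: {"type":"object","properties":{"moves":{"type":"array"}},"required":["moves"]}

```bash
mkdir -p pics && cat > h.py <<'E'
import numpy as np, cv2
from plant import manip
def grab(n,save=None):
    f=manip.grab_frame(n)
    if save: cv2.imwrite('pics/'+save,f['image'])
    return f
def ray(f,u,v):
    d=np.linalg.inv(np.array(f['mtx']))@[u,v,1.]
    return np.array(f['eye']),np.array(f['rotation'])@d
def onz(f,u,v,z):
    e,d=ray(f,u,v); return e+d*(z-e[2])/d[2]
def proj(f,p):
    c=np.array(f['rotation']).T@(np.array(p)-np.array(f['eye'])); q=np.array(f['mtx'])@c; return q[:2]/q[2]
E
python3 - <<'E'
from h import *
for n in('top','side'):
    f=grab(n,n+'0.png'); print(n,np.round(f['mtx'],1).tolist(),np.round(f['eye'],3),np.round(f['rotation'],3).tolist())
s=manip.state(); print(s, manip.tcp_to_tips)
E
```

```text
top [[434.7, 0.0, 278.7], [0.0, 434.7, 214.9], [0.0, 0.0, 1.0]] [ 3.770e-01 -1.000e-03  1.154e+00] [-0.053, 0.714, -0.696, 0.055]
side [[542.2, 0.0, 288.1], [0.0, 542.2, 208.7], [0.0, 0.0, 1.0]] [-0.038 -1.     1.111] [-0.389, 0.881, -0.248, 0.108]
{'time': 0.1, 'joint_pos': array([ 1.00799209e+00,  5.33029206e-02,  1.61418114e+00,  8.68260730e-06,
        1.47601978e+00, -1.18993936e-01]), 'joint_vel': array([-0.00077406,  0.00018278, -0.00197271, -0.00049986, -0.0003312 ,
       -0.00035816]), 'joint_efforts': array([ 1.82335002e-04, -3.94903600e+01, -3.71360958e+01, -1.31893926e-04,
        3.96263422e-03,  2.08661027e-05]), 'tool_pos': array([0.26806196, 0.56398337, 0.24416385]), 'tool_rot': array([-3.23560673e-04,  2.20088760e-01,  9.75479382e-01, -8.99158493e-04]), 'contact_force': array([ 0.47288556, -0.04105438,  0.4968515 ]), 'ft_torque': array([ 0.02315638, -0.0352605 , -0.02892019]), 'grasp_force': 0.0, 'gripper_width': 0.9998612666478295} 0.014
```

View pics/top0.png

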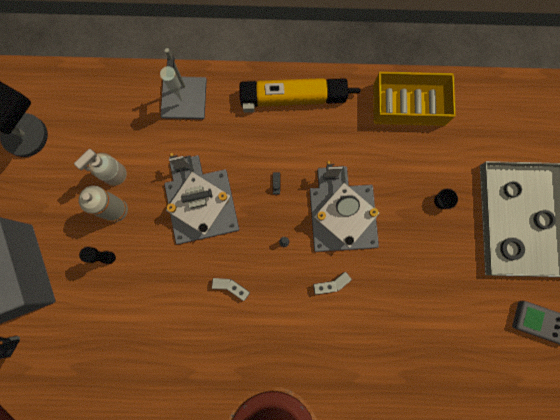

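View pics/side0.png

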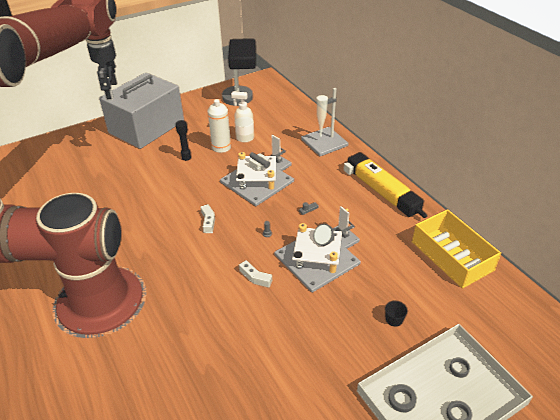

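The top view shows the mirror mount at about (345,213), with its pad at (349,240), knobs at (322,216) and (374,212), and its scale at (335,170). The V-block mount is at (200,205). In the side view the mirror mount is at (320,248), with its scale at (344,220). The camera rotation is a quaternion, so I'll fix the helper and measure.

```bash
sed -i "s/np.array(f\['rotation'\])/Rm(f)/g" h.py && cat >> h.py <<'E'
from scipy.spatial.transform import Rotation as R
def Rm(f):
    return R.from_quat(f['rotation'],scalar_first=True).as_matrix()
E
python3 - <<'E'
from h import *
f=grab('top'); im=f['image']; g=grab('side'); ims=g['image']
# pad: dark blob near (349,240)
x0,y0=335,226; sub=im[y0:y0+28,x0:x0+28]
m=(sub.max(2)<45).astype(np.uint8)
n,l,st,c=cv2.connectedComponentsWithStats(m)
for i in range(1,n):
    if st[i,4]>15: print('dark',st[i],c[i]+[x0,y0]); p=c[i]+[x0,y0]; print(onz(f,*p,.064))
hsv=cv2.cvtColor(im,cv2.COLOR_BGR2HSV)[195:232,305:390]
m=cv2.inRange(hsv,(15,150,120),(32,255,255)); n,l,st,c=cv2.connectedComponentsWithStats(m)
for i in range(1,n):
    if st[i,4]>15: p=c[i]+[305,195]; print('knob',st[i],p,onz(f,*p,.082))
a=cv2.resize(im[155:260,295:395],None,fx=5,fy=5,interpolation=cv2.INTER_CUBIC)
b=cv2.resize(ims[195:295,270:365],None,fx=5,fy=5,interpolation=cv2.INTER_CUBIC)
cv2.imwrite('pics/c1.png',cv2.resize(a,None,fx=.75,fy=.75)); cv2.imwrite('pics/c2.png',b)
E
```

```text
dark [10 11  8  7 47] [348.82978723 239.9787234 ]
[ 0.48684631 -0.17975249  0.064     ]
knob [65 13  9  8 48] [373.91666667 211.45833333] [ 0.55813641 -0.23962826  0.082     ]
knob [13 17  8  8 44] [321.25       215.36363636] [ 0.54499308 -0.10796595  0.082     ]
```

View pics/c1.png

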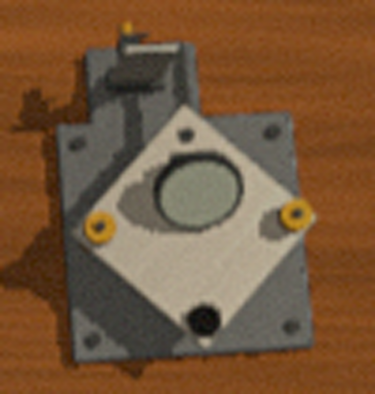

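View pics/c2.png

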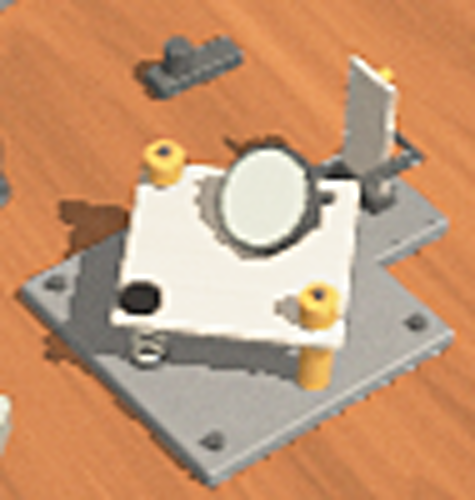

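The top crop gives knob and pad positions that agree: the pad is at (0.487, -0.180) and mount x points about 5.5° left of world x. The side crop shows the scale plate, but the pointer and tab are too small to make out. I'll zoom in there with predicted positions marked and plan the move.

```bash
cat >> h.py <<'E'
C=np.array([.5516,-.1740]); ux=np.array([np.cos(.097),np.sin(.097)]); uy=np.array([-ux[1],ux[0]])
def W(x,y,z): return np.r_[C+x*ux+y*uy,z]
def avg(n,k=6):
    f=manip.grab_frame(n); f['image']=np.mean([f['image'].astype(float)]+[manip.grab_frame(n)['image'] for _ in range(k-1)],0).astype(np.uint8); return f
def crop(f,u0,v0,w,h,s,name):
    a=np.clip(f['image'][v0:v0+h,u0:u0+w].astype(float)*1.5,0,255).astype(np.uint8)
    cv2.imwrite('pics/'+name,cv2.resize(a,None,fx=s,fy=s,interpolation=cv2.INTER_CUBIC))
E
python3 - <<'E'
from h import *
t,s=avg('top',4),avg('side',4)
for n,f in(('top',t),('side',s)):
    for p in((85,0,56),(127.5,0,56),(127.5,0,72),(127.5,0,86),(127.5,15,56),(127.5,-15,56),(130,0,106)): print(n,p,np.round(proj(f,W(*np.array(p)/1000)),1))
a=cv2.resize(np.clip(t['image'][155:200,310:355]*1.6,0,255).astype(np.uint8),(395,500),interpolation=cv2.INTER_CUBIC)
b=cv2.resize(np.clip(s['image'][200:245,325:360]*1.2,0,255).astype(np.uint8),(395,500),interpolation=cv2.INTER_CUBIC)
cv2.imwrite('pics/c3.png',np.hstack([a,b]))
st=manip.state(); Rt=R.from_quat(st['tool_rot'],scalar_first=True); print(Rt.as_matrix().round(3).tolist())
tgt=W(-.068,0,.15); print(tgt,Rt.inv().apply(tgt-st['tool_pos'])*1000)
E
```

```text
top (85, 0, 56) [342.9 182.6]
top (127.5, 0, 56) [341.3 166.7]
top (127.5, 0, 72) [342.2 165.1]
top (127.5, 0, 86) [343.1 163.6]
top (127.5, 15, 56) [335.6 167.1]
top (127.5, -15, 56) [347.  166.3]
top (130, 0, 106) [344.2 160.5]
side (85, 0, 56) [340.3 230.7]
side (127.5, 0, 56) [351.8 224.3]
side (127.5, 0, 72) [352.2 220.1]
side (127.5, 0, 86) [352.6 216.5]
side (127.5, 15, 56) [348.2 221.3]
side (127.5, -15, 56) [355.4 227.3]
side (130, 0, 106) [353.9 210.7]
[[-0.903, 0.429, 0.0], [0.429, 0.903, 0.0], [-0.0, 0.0, -1.0]]
[ 0.48391966 -0.18058566  0.15      ] [-514.57736817 -580.34420983   95.30319142]
```

View pics/c3.png

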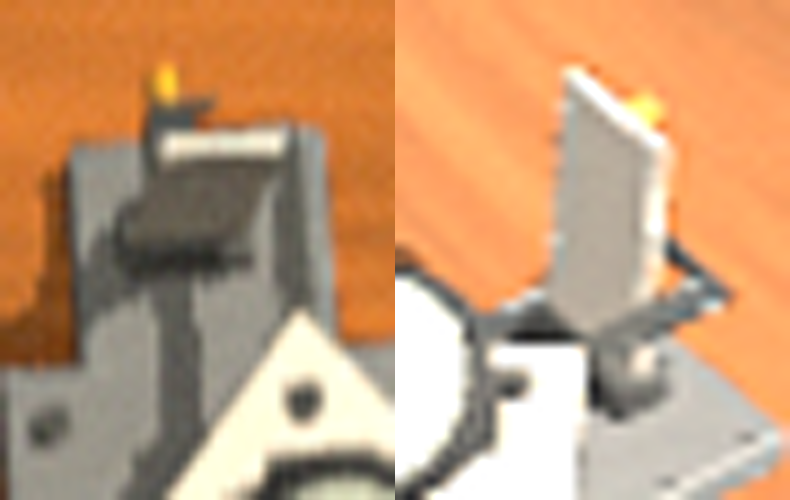

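The pointer is an L that reaches behind the scale. In the top view the tab nose is at px (334,164) with its yellow clamp screw at (329,162); in the side view the screw is at (347,209.5). I'll move above the pad now, fingers shut, and triangulate the tab afterwards.

>>> servo_tool(moves=[[[-34.3,-38.7,0,0,0,0,0],[-34.3,-38.7,0,0,0,0,0],[-34.3,-38.7,0,0,0,0,0],[-34.3,-38.7,0,0,0,0,0],[-34.3,-38.7,0,0,0,0,0],[-34.3,-38.7,0,0,0,0,0],[-34.3,-38.7,0,0,0,0,0],[-34.3,-38.7,0,0,0,0,0],[-34.3,-38.7,0,0,0,0,0],[-34.3,-38.7,0,0,0,0,0],[-34.3,-38.7,0,0,0,0,0],[-34.3,-38.7,0,0,0,0,0]]])

```text
time: 2.1
tool_pos: [0.4409, -0.0335, 0.2457]
tool_rot: [0.001, 0.22, 0.975, 0.0]
contact_force: [0.8, 1.5, 0.5]
gripper_width: 0.003
grasp_force: 0.0
```

>>> servo_tool(moves=[[[-34.3,-38.7,0,0,0,0,0],[-34.3,-38.7,0,0,0,0,0],[-34.3,-38.7,0,0,0,0,0],[0,0,0,0,0,10,0],[0,0,0,0,0,10,0],[0,0,0,0,0,10,0],[0,0,0,0,0,10,0],[0,0,0,0,0,10,0],[0,0,0,0,0,9,0],[0,0,30,0,0,0,0],[0,0,30,0,0,0,0],[0,0,0,0,0,0,0]]])

```text
time: 3.6
tool_pos: [0.4821, -0.1798, 0.1826]
tool_rot: [-0.003, 0.672, 0.741, -0.001]
contact_force: [-0.0, 0.1, 0.2]
gripper_width: -0.0
grasp_force: 0.0
```

```bash
python3 - <<'E'
from h import *
t,s=avg('top',4),avg('side',4)
def yel(f,u0,v0,w,h):
    hsv=cv2.cvtColor(f['image'],cv2.COLOR_BGR2HSV)[v0:v0+h,u0:u0+w]
    m=cv2.inRange(hsv,(18,170,150),(35,255,255)); n,l,st,c=cv2.connectedComponentsWithStats(m)
    for i in range(1,n): print(st[i].tolist(),c[i]+[u0,v0])
def tri(a,b):
    e1,d1=ray(t,*a);e2,d2=ray(s,*b); k=np.linalg.lstsq(np.c_[d1,-d2],e2-e1,rcond=None)[0]
    p,q=e1+d1*k[0],e2+d2*k[1]; return (p+q)/2,np.linalg.norm(p-q)
yel(t,320,155,20,15); yel(s,340,200,15,18)
def mf(p): d=p[:2]-C; return np.round([1000*d@ux,1000*d@uy,1000*p[2]],1)
for nm,a,b in(('screw',(328.8,162),(346.7,209.5)),('Lcorner',(342.5,166.3),(354.7,226.6))):
    p,e=tri(a,b); print(nm,mf(p),e)
for u in(328,342.5): print('scale top',mf(onz(t,u,168,.106)))
for u,v in((340.3,206.2),(347.5,212.3)): print('side scale top',mf(onz(s,u,v,.106)))
print('nose on top view, z 72..86:',[mf(onz(t,333.9,164.3,z)) for z in(.072,.079,.086)])
st=manip.state(); print(st['time'],st['tool_pos'],st['tool_rot'],st['contact_force'])
tip=st['tool_pos']; print('tcp in mount',mf(tip))
a=cv2.resize(np.clip(t['image'][155:200,310:355]*1.6,0,255).astype(np.uint8),(395,500),interpolation=cv2.INTER_CUBIC)
b=cv2.resize(s['image'][195:280,270:365],(395,500),interpolation=cv2.INTER_CUBIC)
cv2.imwrite('pics/c4.png',np.hstack([a,b]))
E
```

```text
[8, 6, 2, 3, 5] [328.6 162.2]
screw [136.1  34.7  81.6] 0.0013246026431416162
Lcorner [132.1  -5.5  47.8] 0.0034871541178425314
scale top [113.6  41.9 106. ]
scale top [111.   6. 106.]
side scale top [112.6  36.4 106. ]
side scale top [112.    5.8 106. ]
nose on top view, z 72..86: [array([131.1,  21.2,  72. ]), array([129.2,  22.2,  79. ]), array([127.3,  23.3,  86. ])]
4.0 [ 0.48427635 -0.18102233  0.18649621] [9.45428911e-04 6.71904933e-01 7.40636766e-01 2.19382304e-04] [0.59868327 0.17067842 0.39994612]
tcp in mount [-67.7  -0.5 186.5]
```

View pics/c4.png

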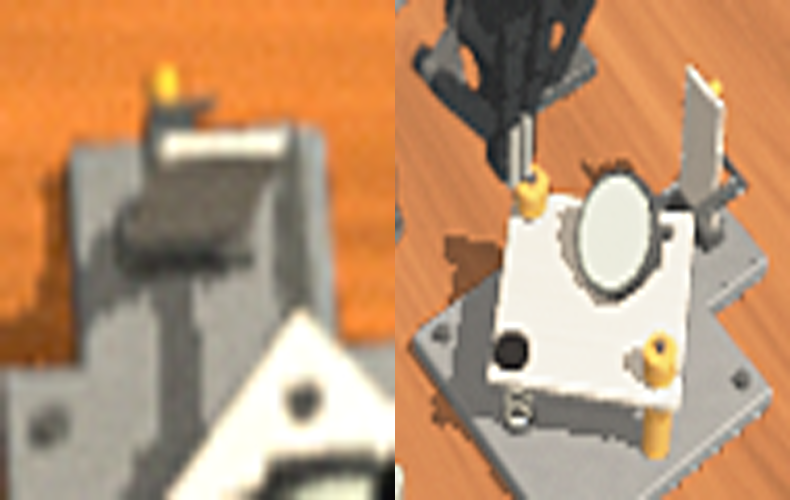

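The arm didn't block either view. Triangulation puts the clamp screw about 80 mm above the bench, so the mark is roughly 24 mm above pointer rest, which means about 12 mm of pad travel. Next I'll descend to just above the pad and then press gently.

>>> servo_tool(moves=[[[0,0,20,0,0,0,0],[0,0,25,0,0,0,0],[0,0,25,0,0,0,0],[0,0,20,0,0,0,0],[0,0,8,0,0,0,0],[0,0,4,0,0,0,0],[0,0,0,0,0,0,0]]])

```text
time: 4.88
tool_pos: [0.484, -0.1808, 0.0836]
tool_rot: [0.0, 0.672, 0.741, 0.0]
contact_force: [0.9, 0.1, 0.4]
gripper_width: 0.001
grasp_force: 0.0
```

>>> servo_tool(moves=[[[0,0,1.5,0,0,0,0],[0,0,1.5,0,0,0,0],[0,0,1.5,0,0,0,0],[0,0,1.5,0,0,0,0],[0,0,0,0,0,0,0]]])

```text
time: 5.5
tool_pos: [0.4838, -0.1808, 0.0776]
tool_rot: [-0.0, 0.672, 0.741, -0.0]
contact_force: [-1.8, 0.5, 2.5]
gripper_width: 0.001
grasp_force: 1.5
```

Contact came at TCP z ≈ 0.078, as expected. I'll press 9 mm slowly, then look.

>>> servo_tool(moves=[[[0,0,1,0,0,0,0],[0,0,1,0,0,0,0],[0,0,1,0,0,0,0],[0,0,1,0,0,0,0],[0,0,1,0,0,0,0],[0,0,1,0,0,0,0],[0,0,1,0,0,0,0],[0,0,1,0,0,0,0],[0,0,1,0,0,0,0],[0,0,0,0,0,0,0]]])

```text
time: 6.75
tool_pos: [0.4827, -0.1809, 0.0682]
tool_rot: [-0.001, 0.672, 0.741, -0.001]
contact_force: [-7.3, -1.0, 7.6]
gripper_width: 0.003
grasp_force: 4.2
```

```bash
cat >> h.py <<'E'
def look(name):
    t,s=avg('top',8),avg('side',8)
    a=cv2.resize(np.clip(t['image'][155:185,318:353]*1.6,0,255).astype(np.uint8),(395,340),interpolation=cv2.INTER_CUBIC)
    b=cv2.resize(s['image'][200:230,332:367],(395,340),interpolation=cv2.INTER_CUBIC)
    cv2.imwrite('pics/'+name,np.hstack([a,b]))
    st=manip.state(); print(st['time'],st['tool_pos'],st['contact_force'])
E
python3 -c "
from h import *
look('p1.png')"
```

```text
7.55 [ 0.48273996 -0.1808853   0.06829045] [-7.91639907 -0.30796161  6.77404998]
```

View pics/p1.png

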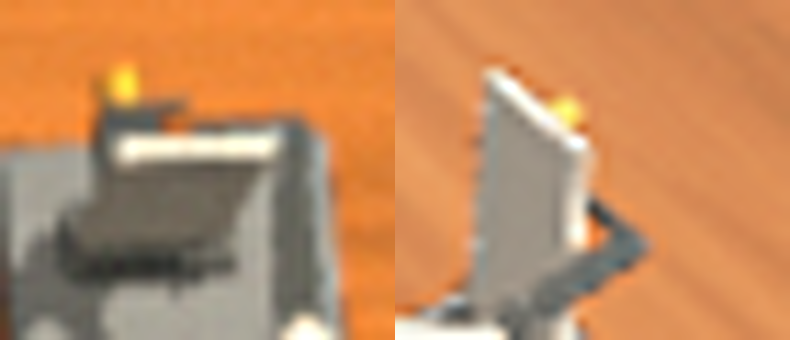

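In the side view the pointer's outer corner has risen from about (354.7,226.6) to (354.1,221.2), roughly 20 mm, so its tip is near z ≈ 77. The tab screw is still at (347,209.7). Horizontal force has built up from friction as the pad arcs outward, so I'll relieve it by moving outward (-y tool) while pressing about 2 mm more.

>>> servo_tool(moves=[[[0,-0.5,0,0,0,0,0],[0,-0.5,0.5,0,0,0,0],[0,-0.5,0.5,0,0,0,0],[0,-0.5,0.5,0,0,0,0],[0,0,0,0,0,0,0],[0,0,0,0,0,0,0]]])

```text
time: 8.3
tool_pos: [0.4824, -0.181, 0.0676]
tool_rot: [0.001, 0.672, 0.741, 0.0]
contact_force: [-3.9, 1.4, 7.5]
gripper_width: 0.004
grasp_force: 3.8
```

```bash
cat >> h.py <<'E'
E
python3 -c "
from h import *
t,s=avg('top',8),avg('side',8)
a=cv2.resize(np.clip(t['image'][158:173,324:346]*1.8,0,255).astype(np.uint8),None,fx=24,fy=24,interpolation=cv2.INTER_CUBIC)
b=cv2.resize(s['image'][204:227,342:358],None,fx=16,fy=16,interpolation=cv2.INTER_CUBIC)
h=max(a.shape[0],b.shape[0]); P=lambda i: cv2.copyMakeBorder(i,0,h-i.shape[0],0,4,cv2.BORDER_CONSTANT)
cv2.imwrite('pics/p2.png',np.hstack([P(a),P(b)])); print(a.shape,b.shape)
st=manip.state(); print(st['time'],st['tool_pos'],st['contact_force'])
for z in (76,79,82,85):
  for y in (-10,0,10,20): print(z,y,proj(t,W(.126,y/1000,z/1000)).round(1),proj(s,W(.126,y/1000,z/1000)).round(1))
"
```

```text
(360, 528, 3) (368, 256, 3)
9.1 [ 0.48239837 -0.18097841  0.06762417] [-2.57030256  1.3843386   6.91238391]
76 -10 [346.4 164.9] [354.4 221.3]
76 0 [342.5 165.2] [351.9 219.3]
76 10 [338.6 165.5] [349.5 217.3]
76 20 [334.7 165.8] [347.1 215.4]
79 -10 [346.6 164.6] [354.4 220.5]
79 0 [342.7 164.9] [352.  218.5]
79 10 [338.8 165.2] [349.6 216.5]
79 20 [334.9 165.5] [347.2 214.6]
82 -10 [346.8 164.3] [354.5 219.7]
82 0 [342.9 164.6] [352.1 217.7]
82 10 [339.  164.9] [349.7 215.8]
82 20 [335.  165.1] [347.3 213.8]
85 -10 [347. 164.] [354.6 218.9]
85 0 [343.1 164.3] [352.2 216.9]
85 10 [339.1 164.5] [349.8 215. ]
85 20 [335.2 164.8] [347.4 213. ]
```

View pics/p2.png

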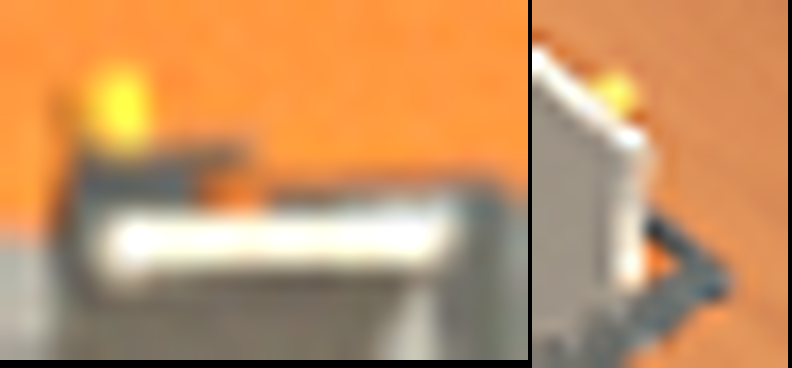

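In the top view the tab nose is at px (334.2,164) and the pointer's tip beside it at (335.2,165.3), slightly low. In the side view the pointer corner is at (353.9,220.9), which puts the tip at about z 77.5 mm. The mark comes out at about 80 mm. I'll press roughly 1.5 mm more and hold.

>>> servo_tool(moves=[[[0,-0.3,0.6,0,0,0,0],[0,-0.3,0.6,0,0,0,0],[0,-0.2,0.5,0,0,0,0],[0,0,0,0,0,0,0],[0,0,0,0,0,0,0],[0,0,0,0,0,0,0],[0,0,0,0,0,0,0],[0,0,0,0,0,0,0],[0,0,0,0,0,0,0],[0,0,0,0,0,0,0]]])

```text
time: 10.35
tool_pos: [0.4822, -0.181, 0.0663]
tool_rot: [0.001, 0.672, 0.741, 0.001]
contact_force: [-2.1, 2.5, 7.8]
gripper_width: -0.006
grasp_force: 3.9
```

```bash
python3 -c "
from h import *
t,s=avg('top',5),avg('side',5)
a=cv2.resize(np.clip(t['image'][158:173,324:346]*1.8,0,255).astype(np.uint8),None,fx=24,fy=24,interpolation=cv2.INTER_CUBIC)
b=cv2.resize(s['image'][204:227,342:358],None,fx=16,fy=16,interpolation=cv2.INTER_CUBIC)
h=max(a.shape[0],b.shape[0]); P=lambda i: cv2.copyMakeBorder(i,0,h-i.shape[0],0,4,cv2.BORDER_CONSTANT)
cv2.imwrite('pics/p3.png',np.hstack([P(a),P(b)]))
st=manip.state(); print(st['time'],st['tool_pos'],st['contact_force'])
"
```

```text
10.85 [ 0.48220179 -0.18100762  0.06627098] [-1.64777852  1.37253789  7.73926949]
```

View pics/p3.png

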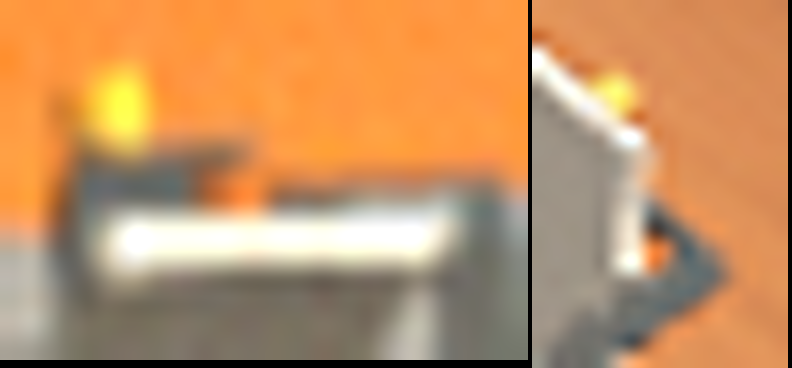

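The pointer corner is now at side row 220.4, so the tip is at z ≈ 80–81, level with my tab estimate, and it has been held for more than a second. I'll creep about 2 mm (pointer) higher and hold briefly to cover the estimate's uncertainty, then ease back.

>>> servo_tool(moves=[[[0,-0.2,0.4,0,0,0,0],[0,-0.2,0.4,0,0,0,0],[0,0,0.3,0,0,0,0],[0,0,0,0,0,0,0],[0,0,0,0,0,0,0],[0,0,0,0,0,0,0],[0,0,0,0,0,0,0],[0,0,0,0,0,0,0],[0,0,0,0,0,0,0]]])

```text
time: 11.98
tool_pos: [0.4821, -0.181, 0.0654]
tool_rot: [0.001, 0.672, 0.741, 0.001]
contact_force: [-1.6, 2.4, 8.0]
gripper_width: -0.001
grasp_force: 4.0
```

>>> servo_tool(moves=[[[0,0.3,-1,0,0,0,0],[0,0.3,-1,0,0,0,0],[0,0.3,-1,0,0,0,0],[0,0.3,-1,0,0,0,0],[0,0.3,-1,0,0,0,0],[0,0.3,-1,0,0,0,0],[0,0.3,-1,0,0,0,0],[0,0.3,-1,0,0,0,0],[0,0.3,-1,0,0,0,0],[0,0.3,-1,0,0,0,0],[0,0,-1,0,0,0,0],[0,0,-1,0,0,0,0]]])

```text
time: 13.48
tool_pos: [0.4837, -0.1808, 0.0761]
tool_rot: [0.0, 0.672, 0.741, 0.0]
contact_force: [-3.0, 0.5, 3.9]
gripper_width: -0.0
grasp_force: 1.9
```

>>> servo_tool(moves=[[[0,0,-0.8,0,0,0,0],[0,0,-0.8,0,0,0,0],[0,0,-0.8,0,0,0,0],[0,0,-0.8,0,0,0,0],[0,0,-1,0,0,0,0],[0,0,-2,0,0,0,0],[0,0,-5,0,0,0,0],[0,0,-20,0,0,0,0],[0,0,-40,0,0,0,0],[0,0,-40,0,0,0,0],[0,0,0,0,0,0,0],[0,0,0,0,0,0,0]]])

```text
time: 14.98
tool_pos: [0.4833, -0.1806, 0.1868]
tool_rot: [-0.0, 0.672, 0.741, -0.0]
contact_force: [0.3, 0.4, -0.6]
gripper_width: 0.001
grasp_force: 0.0
```

```bash
python3 -c "
from h import *
t,s=grab('top'),grab('side'); 
t0,s0=cv2.imread('pics/top0.png'),cv2.imread('pics/side0.png')
a,b=(im['image'] for im in(t,s))
cv2.imwrite('pics/e.png',np.hstack([cv2.resize(a[150:265,290:400],None,fx=3.4,fy=3.4),cv2.resize(b[190:305,265:375],None,fx=3.4,fy=3.4)]))
for n,i,i0,(u,v,w,h) in(('top',a,t0,(305,155,80,100)),('side',b,s0,(270,195,95,100))):
    f=lambda z:cv2.cvtColor(z[v:v+h,u:u+w],cv2.COLOR_BGR2GRAY).astype(np.float32)
    print(n,cv2.phaseCorrelate(f(i0),f(i)),np.abs(f(i)-f(i0)).mean())
st=manip.state(); print(st['time'],st['tool_pos'],st['contact_force'])
"
```

```text
top ((-0.18008991735542423, -0.050109653824769396), 0.4478492760658264) 27.8955
side ((0.00506983940065453, 0.041992281688528976), 0.7914960652589798) 9.564631
15.075 [ 0.48268417 -0.18026203  0.18545798] [ 1.19234938 -0.02946521 -0.48508099]
```

View pics/e.png

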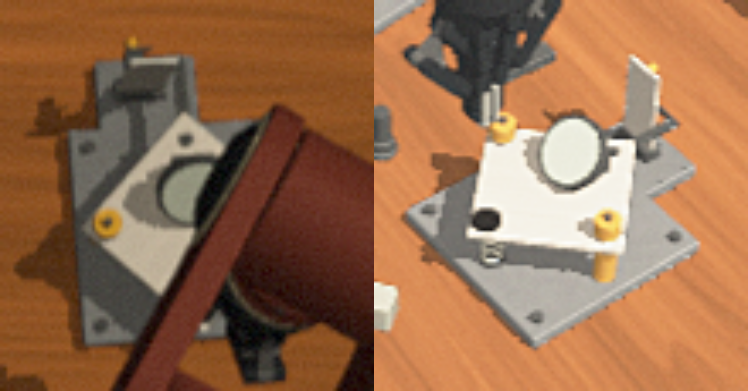

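The plate is back on its seat and the mount hasn't moved (side-view shift under 0.05 px). The hand is well clear above the pad, so I'm handing in.

```bash
python3 -c "
from plant import manip
print(manip.job_done())"
```

```text
the job is handed in; nothing more can be done
None
```

I pressed the mirror mount's pad until the pointer was level with the index tab by my camera estimate (about 80 mm above the bench, give or take 3 mm). I held it there for over a second, eased the plate back onto its seat and withdrew the hand without shifting the mount; the job is handed in, but no verdict came back.

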